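# Leak-test a pipe fitting: spray, then hold the test dial at the third click

### The job

Leak-test the pipe fitting clamped on the test post: first press the nozzle cap of the leak-finder can in its bracket right down and let it up again, then press the sprung dial of the test valve down by its crossbar handle, past the first two clicks to the third, without going beyond the third. Hold it there against its spring: the program finishes while the robot is still holding the dial at the third click. Leave the loose stock and tools on the bench where they are.

Things in the scene. Friction and masses are not known exactly. Their poses are not given: they have to be found in the camera images.
- nozzle_top (a point): Centre of the top of the nozzle cap: white, 24 mm across, 16 mm tall, on a metal spray can (52 mm across, paper band) fixed in a bracket at the front of the test post; 193 mm above the bench when up. Sprung: goes straight down 7 mm, about 3 N to start, 8 N at the bottom, and comes up by itself. The clamped fitting, 149 mm high, is 115 mm behind it. The loose can with a domed cap is another one.
- nozzle (a joint): How far the nozzle cap is down, m: 0 up, 0.007 fully down; 0.005 or more counts as pressed right down.
- post_foot (a point): Test post, fixed to the bench: steel base plate 190 x 90 mm, a grey clamp block with a steel pipe tee standing in it, and the can with the nozzle in front. The point is on the bench, in the base; x points away from the robot side (from the can to the fitting), z up. The nozzle is at x = -80 mm, y = 0.
- valve_foot (a point): Test valve, fixed to the bench: a black dial 78 mm across on a level axle between two aluminium cheeks, handle towards the robot. Point: on the bench below the axle, which is 130 mm up; -x points to the handle's side, y along the axle. Four dark ribs on the +y cheek point from the axle to the crossbar's place at rest and at the three clicks; the third click's is thickest. Base plate 130 x 100 mm.
- dial_bar (a point): Centre of the handle's black crossbar: 22 mm thick, 60 mm long, parallel to the axle, on a cranked 12 mm steel arm, 150 mm from the axle, some 20 mm proud of the arm. It turns with the dial: in the frame of valve_foot it is at x = -150 mm * cos(a), y = 0, z = 130 mm + 150 mm * sin(a), a = 0.64 rad minus the dial value. At rest it is 220 mm high, at the third click 58 mm.
- dial (a joint): Turn of the dial, rad: 0 at rest, growing as the handle is pressed down. Clicks (light detents) at 0.38, 0.76 and 1.14 (crossbar seen from the axle 15 degrees above level, 7 below, 29 below); hard stop at 1.42. Spring force at the crossbar: about 5 N at the start, 10 N at the third click, some 2 N more between clicks. The clicks do not hold it: let go, it springs back to 0.
- spare_can: Bystander, loose: metal can 52 mm across, 187 mm tall with a domed cap; origin under its centre.
- coupling: Bystander, loose: steel pipe coupling 52 mm across, 45 mm tall; origin under its centre.
- plug: Bystander, loose: brass plug 32 mm across, 34 mm tall; origin under its centre.
- wrench: Bystander, loose: steel wrench lying flat on the bench.
- reducer: Bystander, loose: dark steel reducer 60 mm across, 60 mm tall; origin under its centre.
- carton: Bystander, loose: cardboard box 80 x 110 x 70 mm; origin under its centre.

How it is judged:
By the outcome, as a careful person would: the job done as asked, in the order asked, and still so for the second after the job is handed in, while the arm keeps its last pose, push and grip.
It also fails if it takes over 45 s, if anything falls off the work surface, if the arm or the gripper's body presses on something with over 40 N, if the wrist force passes 120 N, or if a joint passes its speed limit or range.

### The arm

A 6-joint arm with a two-finger parallel gripper is mounted at the origin on the work surface. World frame = base frame: x ahead of the robot, y to its left, z up, the work surface at z = 0. Lengths are in m, angles in rad, forces in N, time in s.
With the tool pointing down it reaches from about 0.25 to 0.725 m from the base axis. Payload 4 kg.
Tool frame: the origin (TCP) lies at the very end of the fingers, on their centre line; the grasp point (between the pads) lies 19 mm behind it; z points along the fingers, y is the line along which they close (so a half turn about z gives the same grasp; the last joint's range is limited). The gripper opens to 85 mm and grips with 20 to 120 N. Pads are 22 mm wide; open, the fingers measure 114 mm over their backs; the gripper's body (76 mm by 85 mm) begins 54 mm behind the grasp point. The pads swing forward as they close: fully open they stand 13 mm farther back than shut.
Start: joints at [-1.238, 0.241, 0.005, 1.335, 0, 1.571], TCP at [0.163, -0.473, 0.231] pointing down, gripper open.
Joint ranges: [-2.72, 2.72], [-1.05, 1.87], [-1.09, 1.28], [-1.99, 2.15], [-1.42, 1.44], [-3.14, 3.14]. Speed limits (rad/s): [2.79, 2.79, 3.14, 3.14, 3.14, 3.14].

### API

Orientations are given as a unit quaternion [x, y, z, w].
In Python, from workcell import bot, vision, workorder gives the robot as it stands.
- The arm moves only by the shell command python3 -m creep 'ROWS' [OPENING]. ROWS is JSON, a list of rows, each a list of 2 entries, a list of its own where there are three numbers: the shift along the tool's x, y, z in mm, then the turn, a rotation vector about the tool's x, y, z in rad. In form: [[[dx, dy, dz], [wx, wy, wz]], ...]. A call has 1 to 12 rows; each row shifts and turns the commanded pose from where the row before left it, along the tool's axes as they then stand; what a row does not reach is not made up. A row lasts 1/8 s, in which the tool goes at most 62.5 mm and 10.7 degrees, less where a joint would pass 70% of its speed; a pose out of reach is approached as far as the arm can. A call is refused whole if a number of a shift passes 62.5 or a number of a turn 0.188, either way. A call with a gripper value outside its range is refused whole. OPENING is the finger opening in mm, from 0 to 85.4, set as the call begins (- or left out, the last holds). The fingers move at their own pace and stop on an object; the grip force is fixed at half the most. Time passes only in rows, so rows that do not move let the fingers close. It gives the time, the measured TCP pose, the force, the opening and the grip force at its end, in the units of the state.
- bot.get_obs(): the state, without advancing time (a new reading comes with each control period).
- vision.camera(name): name is "side" or "top" or "wrist"; returns a dict with "image" (480x640x3 uint8, blue, green, red), "z_map" (480x640 float32, m along the optical axis (not along the pixel's ray), 0 where there is no reading), "K" (3x3 intrinsics, pixels), "k1" (the pictures are not rectified: a ray, as slopes to the right and down, at radius r is drawn at 1 + k1 r^2 times it, then the intrinsics apply), "rvec" (rotation vector, rad) and "tvec" (3), from world to camera coordinates, as OpenCV has them; the wrist camera has in their place "tool_from_camera" (4x4, takes a point from camera to tool coordinates, whose origin is the TCP and whose axes are the flange's). Camera axes: x right, y down, z forward; pixel columns grow to the right and rows downward; lengths in m; the calibration is good to about 2 mm. A picture is of the moment at which its call begins: read the wrist's pose just before it.
- workorder.job_done(): hands the job in; it is judged then, once.
Trained networks look in a picture, given as the dict that the camera call returned (one of the last four; its "shot" number tells which), for a name from the list of things; names that differ only in an ending like _2 or _b are one class to them, and where a whole thing is asked for, a point or a joint stands for the part that bears it (a point fixed in the world has none). Each returns a list of dicts, best first, with "score" (0 to 1); they miss things now and then, are a little off and sometimes report something else, mostly with a low value. They report only what shows in the picture. A call takes as long as a camera call.
- vision.spot_in(picture, query): "position" ([column, row] in pixels, amid what is visible of it).
- vision.place_of(picture, query): "position" ([column, row] in pixels: a listed point, or the origin of a listed thing).
The state is a dict: "clock": time; "joint_pos": joint angles; "joint_vel": joint speeds; "tau": joint torques, N m; "eef_pos": TCP position; "tool_rot": TCP orientation; "ft_force": force on the tool from outside, world axes, zero at the start; "ft_torque": the same for the moment, N m; "grip_width": finger opening in m; "grasp_force": force on a finger pad.
Only numpy, scipy, OpenCV 4.12 (cv2) and the standard library are available. Lean on these libraries where they do the work, as an engineer would, in place of code of your own. Each camera call takes 0.05 s, during which the arm holds its last target. There are 200 camera calls.

## Working session

There is one attempt and no reset: what is moved stays moved. The work goes in short steps, Python scripts to look and compute and a shell command to move; the robot and the scene stay as the last step left them, time stands still between calls to the robot, and variables do not carry over. Pictures are saved under pics/ and viewed, at most 10 in all, crops included, and the job is handed in when it is done.

```bash
mkdir -p pics
cat > h.py <<'E'
import numpy as np, cv2
from scipy.spatial.transform import Rotation as R
from workcell import bot, vision, workorder
def cam(p):
    if "rvec" in p:
        M=R.from_rotvec(np.ravel(p["rvec"])).as_matrix(); return M.T, -M.T@np.ravel(p["tvec"])
    o=p["obs"]; T=np.array(p["tool_from_camera"]); Q=R.from_quat(o["tool_rot"]).as_matrix()
    return Q@T[:3,:3], Q@T[:3,3]+np.array(o["eef_pos"])
def shot(n):
    o=bot.get_obs(); p=vision.camera(n); p["obs"]=o; return p
def ray(p,uv):
    K=np.array(p["K"]); d=np.array([p["k1"],0,0,0,0],float)
    s=cv2.undistortPoints(np.array([[uv]],float),K,d)[0,0]
    A,c=cam(p); return c,A@np.array([s[0],s[1],1])
def depthpt(p,uv):
    u,v=np.round(uv).astype(int); w=p["z_map"][max(v-2,0):v+3,max(u-2,0):u+3]; w=w[w>0]
    if not len(w): return None
    c,d=ray(p,uv); return c+d*np.median(w)
def atz(p,uv,z):
    c,d=ray(p,uv); return c+d*(z-c[2])/d[2]
E
cat > a.py <<'E'
from h import *
np.set_printoptions(precision=4,suppress=True)
print(bot.get_obs())
for n in ("side","top"):
    p=shot(n); cv2.imwrite(f"pics/{n}.png",p["image"])
    print(n,cam(p)[1])
    for q,z in (("nozzle_top",.193),("post_foot",0),("valve_foot",0),("dial_bar",.22),("spare_can",0),("carton",0),("wrench",0),("reducer",0),("plug",0),("coupling",0)):
        for r in vision.place_of(p,q)[:2]:
            print(q,round(r["score"],2),np.round(r["position"],0),atz(p,r["position"],z),depthpt(p,r["position"]))
E
python3 a.py
```

```text
{'clock': 0.0, 'joint_pos': array([-1.238 ,  0.2414,  0.0037,  1.3352, -0.    ,  1.5708]), 'joint_vel': array([ 0.0002, -0.0002, -0.0003,  0.0003, -0.001 , -0.0011]), 'tau': array([  0.0005, -37.2322,  25.2405,   0.0169,  -0.0001,   0.    ]), 'eef_pos': array([ 0.1631, -0.472 ,  0.2304]), 'tool_rot': array([ 0.9862,  0.1656, -0.0002, -0.001 ]), 'ft_force': array([-0.193 , -0.0443, -0.1359]), 'ft_torque': array([0.0029, 0.0054, 0.0243]), 'grasp_force': 0.0, 'grip_width': 0.0852207509750328}
side [0.4492 0.7405 0.9998]
nozzle_top 0.56 [307. 154.] [ 0.5781 -0.1513  0.193 ] [ 0.5782 -0.1517  0.1927]
post_foot 0.85 [279. 211.] [ 0.655  -0.1379  0.    ] [ 0.6528 -0.1286  0.0105]
valve_foot 0.72 [254. 335.] [0.6523 0.2243 0.    ] [0.6396 0.2568 0.0628]
dial_bar 0.62 [308. 278.] [0.531 0.212 0.22 ] [0.53   0.2185 0.2296]
spare_can 0.63 [297. 425.] [ 0.5349  0.4077 -0.    ] [0.5291 0.4301 0.0672]
carton 0.93 [325. 146.] [ 0.5594 -0.4059  0.    ] [ 0.5546 -0.3557  0.0437]
carton 0.25 [370. 378.] [0.3981 0.2956 0.    ] [0.3984 0.2986 0.0068]
wrench 0.56 [371. 379.] [0.3965 0.2994 0.    ] [0.396
[... 377 characters left out ...]
-0.135   0.    ] [ 0.6492 -0.1288  0.0691]
post_foot 0.64 [336. 256.] [0.516  0.0095 0.    ] [ 0.5161  0.0095 -0.0007]
valve_foot 0.67 [268. 215.] [0.6452 0.2177 0.    ] [0.6422 0.2162 0.0122]
dial_bar 0.69 [259. 236.] [0.5324 0.2114 0.22  ] [0.5304 0.2099 0.23  ]
spare_can 0.72 [206. 246.] [0.5479 0.4051 0.    ] [0.5287 0.3803 0.1025]
carton 0.97 [476. 235.] [ 0.5744 -0.4158  0.    ] [ 0.5603 -0.3976  0.0692]
wrench 0.68 [244. 294.] [0.4033 0.2861 0.    ] [0.4026 0.2849 0.007 ]
reducer 0.88 [463. 287.] [ 0.4189 -0.3666  0.    ] [ 0.4151 -0.3586  0.0348]
plug 0.65 [337. 208.] [0.6653 0.0053 0.    ] [0.6587 0.0054 0.0254]
coupling 0.48 [338. 257.] [0.5126 0.0053 0.    ] [0.5124 0.0054 0.0012]
```

View pics/side.png

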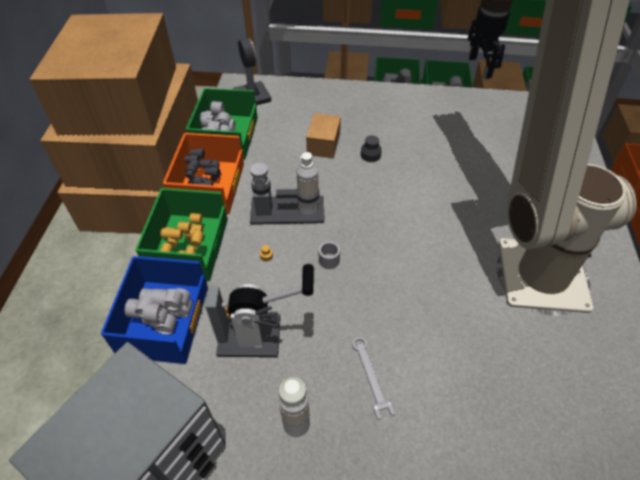

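View pics/top.png

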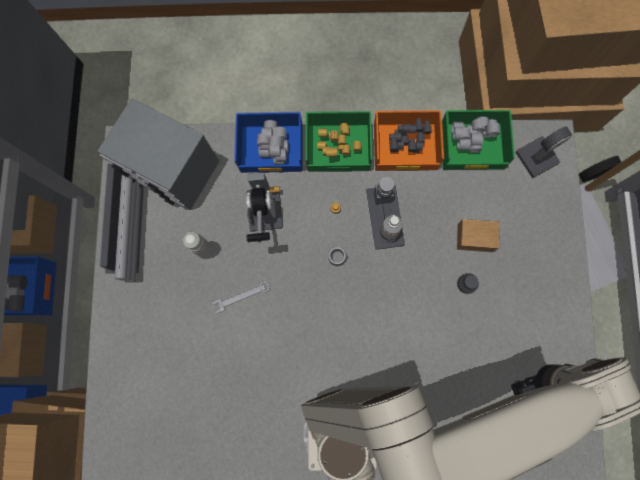

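The side view shows the nozzle cap at about (307,157) and the crossbar at (308,279). The top view shows the cap at about (395,220) and the bar at (258,237). The domed can at (193,241) in the top view is the loose one. I'll refine the cap and bar from the depth map.

```bash
cat > b.py <<'E'
from h import *
np.set_printoptions(precision=4,suppress=True)
for n in ("side","top"):
    p=shot(n); v,u=np.mgrid[0:480,0:640]; z=p["z_map"]
    s=cv2.undistortPoints(np.stack([u.ravel(),v.ravel()],1).astype(float)[:,None],np.array(p["K"]),np.array([p["k1"],0,0,0,0]))[:,0]
    A,c=cam(p); P=(np.c_[s,np.ones(len(s))]*z.reshape(-1,1))@A.T+c; ok=z.ravel()>0
    def sel(name,lo,hi):
        m=ok&np.all((P>lo)&(P<hi),1); q=P[m]
        if len(q)<3: print(n,name,len(q)); return
        X=q[:,:2]-q[:,:2].mean(0); e=np.linalg.svd(X,full_matrices=False)[2][0]
        print(n,name,len(q),"mean",q.mean(0),"min",q.min(0),"max",q.max(0),"dir",e)
    sel("cap",[.54,-.19,.187],[.62,-.1,.21])
    sel("bar",[.49,.15,.215],[.57,.28,.25])
    sel("tee",[.64,-.2,.135],[.75,-.08,.165])
    sel("vbase",[.5,.12,.008],[.75,.32,.02])
    sel("pbase",[.5,-.25,.006],[.8,-.05,.02])
    sel("dial",[.58,.15,.14],[.75,.3,.19])
E
python3 b.py
```

```text
side cap 72 mean [ 0.5781 -0.1444  0.1917] min [ 0.567  -0.1581  0.1871] max [ 0.5907 -0.1336  0.196 ] dir [0.5115 0.8593]
side bar 355 mean [0.5305 0.2197 0.2266] min [0.5182 0.1852 0.2153] max [0.5438 0.2469 0.233 ] dir [-0.1085  0.9941]
side tee 244 mean [ 0.6914 -0.1276  0.1507] min [ 0.6717 -0.1542  0.135 ] max [ 0.7132 -0.1089  0.159 ] dir [-0.2106  0.9776]
side vbase 1243 mean [0.6536 0.2476 0.0122] min [0.5938 0.1726 0.008 ] max [0.7257 0.2844 0.02  ] dir [0.964 0.266]
side pbase 1366 mean [ 0.6399 -0.1267  0.0116] min [ 0.5333 -0.2491  0.006 ] max [ 0.7897 -0.0501  0.0198] dir [-0.9992 -0.0404]
side dial 1570 mean [0.6562 0.2347 0.1578] min [0.5804 0.1914 0.1402] max [0.7291 0.2631 0.173 ] dir [-0.9997 -0.0231]
top cap 67 mean [ 0.5787 -0.1459  0.1929] min [ 0.5655 -0.1571  0.188 ] max [ 0.5935 -0.1351  0.1986] dir [-0.9924 -0.1234]
top bar 191 mean [0.5298 0.2149 0.2276] min [0.5183 0.1856 0.2153] max [0.5436 0.2455 0.2363] dir [-0.1005  0.9949]
top tee 185 mean [ 0.6918 -0.1312  0.1526] min [ 0.6727 -0.1525  0.1366] max [ 0.7129 -0.1114  0.1607] dir [-0.7016  0.7126]
top vbase 517 mean [0.6348 0.2102 0.0126] min [0.5007 0.1251 0.008 ] max [0.7488 0.32   0.0197] dir [-0.9464  0.323 ]
top pbase 1202 mean [ 0.638  -0.1373  0.0114] min [ 0.5002 -0.2494  0.006 ] max [ 0.7922 -0.0501  0.0199] dir [-0.9999 -0.0107]
top dial 712 mean [0.6562 0.2294 0.1591] min [0.5802 0.1939 0.14  ] max [0.73   0.2622 0.1762] dir [-0.9993 -0.0385]
```

```bash
python3 -m creep '[[[0,0,-20],[0,0,0.167]],[[0,0,-20],[0,0,0.166]],[[30,-25,0],[0,0,0]],[[35,-27,0],[0,0,0]],[[35,-27,0],[0,0,0]],[[35,-27,0],[0,0,0]],[[35,-27,0],[0,0,0]],[[35,-27,0],[0,0,0]],[[35,-27,0],[0,0,0]],[[35,-27,0],[0,0,0]],[[35,-27,0],[0,0,0]],[[30,-25,0],[0,0,0]]]' 0
```

```text
clock: 2.7
eef_pos: [0.5046, -0.2055, 0.2712]
tool_rot: [1.0, 0.0, 0.0, 0.0]
ft_force: [0.8, -0.4, -1.7]
grip_width: 0.0002
grasp_force: 0.0
```

```bash
python3 -m creep '[[[0,0,0],[0,0,0]]]'
python3 - <<'E'
from h import *
np.set_printoptions(precision=4,suppress=True)
p=shot("wrist"); print(p["obs"]["eef_pos"],p["obs"]["ft_force"],p["tool_from_camera"])
cv2.imwrite("pics/w1.png",p["image"])
for r in vision.place_of(p,"nozzle_top")[:2]: print(r["score"],r["position"],atz(p,r["position"],.193),depthpt(p,r["position"]))
E
```

```text
clock: 2.82
eef_pos: [0.5051, -0.2048, 0.2707]
tool_rot: [1.0, 0.002, -0.0, -0.0]
ft_force: [-0.4, -0.4, -0.2]
grip_width: -0.0003
grasp_force: 0.0
[ 0.5051 -0.2048  0.2707] [-0.399  -0.3886 -0.1846] [[-0.0004 -0.9447 -0.3281  0.0842]
 [ 1.     -0.0004  0.0002 -0.0002]
 [-0.0003 -0.3281  0.9447 -0.1426]
 [ 0.      0.      0.      1.    ]]
0.74 [225.8, 138.4] [ 0.5798 -0.1472  0.193 ] [ 0.5798 -0.1473  0.1932]
0.56 [453.3, 260.7] [ 0.4997 -0.2968  0.193 ] [ 0.4372 -0.3613  0.0396]
```

View pics/w1.png

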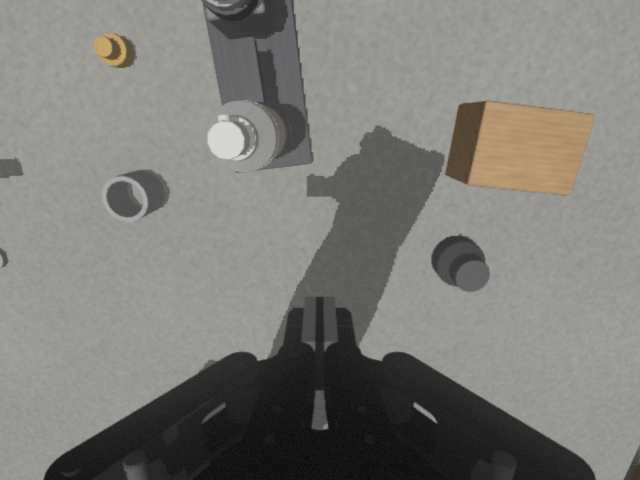

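The wrist view shows the white cap at (227,140), which agrees with the network's position of (0.5795, -0.147). Next I'll move over it and come down close.

```bash
python3 -m creep '[[[25,-20,0],[0,0,0]],[[25,-20,0],[0,0,0]],[[25,-18,0],[0,0,0]],[[0,0,20],[0,0,0]],[[0,0,20],[0,0,0]],[[0,0,18],[0,0,0]],[[0,0,9],[0,0,0]],[[0,0,0],[0,0,0]],[[0,0,0],[0,0,0]]]'
```

```text
clock: 4.05
eef_pos: [0.5787, -0.1492, 0.2053]
tool_rot: [1.0, -0.0, 0.001, 0.0]
ft_force: [0.3, 0.5, -0.2]
grip_width: -0.0001
grasp_force: 0.0
```

```bash
python3 -m creep '[[[1,-2,6],[0,0,0]],[[0,0,4],[0,0,0]],[[0,0,3],[0,0,0]],[[0,0,2],[0,0,0]],[[0,0,2],[0,0,0]],[[0,0,0],[0,0,0]],[[0,0,0],[0,0,0]]]'
```

```text
clock: 4.92
eef_pos: [0.5795, -0.1465, 0.1883]
tool_rot: [1.0, -0.0, 0.0, -0.0]
ft_force: [-2.5, 1.0, 5.4]
grip_width: 0.0001
grasp_force: 3.0
```

```bash
python3 -m creep '[[[0,0,2],[0,0,0]],[[0,0,2],[0,0,0]],[[0,0,0],[0,0,0]],[[0,0,0],[0,0,0]]]'
```

```text
clock: 5.42
eef_pos: [0.5795, -0.1465, 0.186]
tool_rot: [1.0, -0.0, 0.001, 0.0]
ft_force: [-5.0, 1.5, 12.9]
grip_width: -0.0001
grasp_force: 6.5
```

12.9 N at z = 0.186 means the cap is at its bottom stop. Now I'll let it up and go toward the valve.

```bash
python3 -m creep '[[[0,0,-4],[0,0,0]],[[0,0,-8],[0,0,0]],[[0,0,-25],[0,0,0]],[[0,0,-40],[0,0,0]],[[-20,-35,-40],[0,0,0]],[[-25,-50,0],[0,0,0]],[[-25,-50,0],[0,0,0]],[[-25,-50,0],[0,0,0]],[[-15,-50,0],[0,0,0]],[[0,-50,0],[0,0,0]],[[0,-50,0],[0,0,0]],[[0,-25,0],[0,0,0]]]' && python3 -m creep '[[[0,0,0],[0,0,0]],[[0,0,0],[0,0,0]]]'
python3 - <<'E'
from h import *
np.set_printoptions(precision=4,suppress=True)
p=shot("wrist"); print(p["obs"]["eef_pos"],p["obs"]["ft_force"])
cv2.imwrite("pics/w2.png",p["image"])
for q,z in (("dial_bar",.22),("valve_foot",0)):
  for r in vision.place_of(p,q)[:2]: print(q,r["score"],r["position"],atz(p,r["position"],z),depthpt(p,r["position"]))
p=shot("side")
im=p["image"][120:360,180:380]; cv2.imwrite("pics/s2.png",cv2.resize(im,None,fx=2.5,fy=2.5))
for r in vision.place_of(p,"nozzle_top")[:2]: print(r["score"],r["position"],depthpt(p,r["position"]))
E
```

```text
clock: 6.92
eef_pos: [0.4676, 0.1002, 0.308]
tool_rot: [0.996, 0.077, -0.004, -0.046]
ft_force: [0.4, 0.3, 0.3]
grip_width: -0.0001
grasp_force: 0.0
clock: 7.18
eef_pos: [0.4671, 0.0988, 0.3078]
tool_rot: [0.996, 0.076, -0.004, -0.045]
ft_force: [-0.0, 0.4, -0.1]
grip_width: 0.0001
grasp_force: 0.0
[0.4671 0.0988 0.3078] [-0.0248  0.3573 -0.0933]
dial_bar 0.86 [174.4, 127.6] [0.5316 0.214  0.22  ] [0.5325 0.2089 0.2303]
dial_bar 0.51 [416.3, 169.4] [0.53   0.0534 0.22  ] [0.5085 0.0097 0.0002]
valve_foot 0.72 [257.7, 20.8] [ 0.646   0.2269 -0.    ] [0.6436 0.2235 0.0119]
0.5 [307.6, 153.1] [ 0.5765 -0.1552  0.1931]
```

View pics/w2.png

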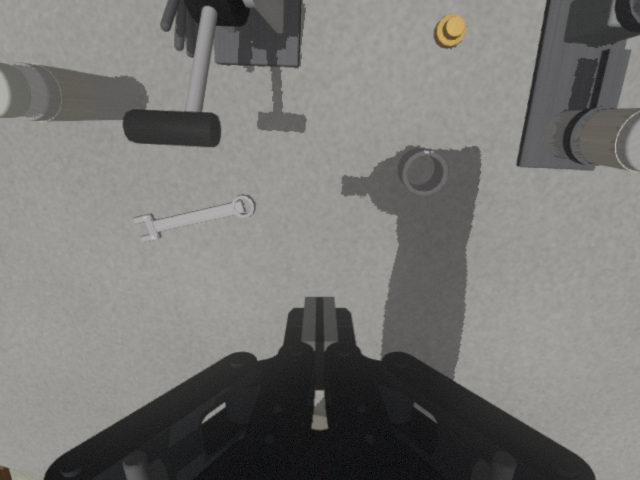

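The wrist view shows the crossbar at (172,128), consistent with (0.531, 0.214), and the nozzle cap is back up at 0.193. The tool is rotated, so I'll check the joints.

Run:
```python
from h import *
o=bot.get_obs(); print(np.round(o["joint_pos"],3)); M=R.from_quat(o["tool_rot"]).as_matrix(); print(M.round(3))
# fix in tool axes to x=+x(yawed .1), z down
c,s=np.cos(.1),np.sin(.1); D=np.array([[c,s,0],[s,-c,0],[0,0,-1.]])
print(R.from_matrix(M.T@D).as_rotvec())
```

```text
[0.151 0.175 0.117 1.514 0.091 3.141]
[[ 0.989  0.15  -0.015]
 [ 0.151 -0.984  0.09 ]
 [-0.001 -0.091 -0.996]]
[-0.09101657  0.00376915  0.05149127]
```

```bash
python3 -m creep '[[[0,0,0],[0,0,-0.17]],[[0,0,0],[-0.09,0,0]],[[0,0,0],[0,0,-0.17]],[[0,0,0],[0,0,-0.17]],[[0,0,0],[0,0,-0.17]],[[0,0,0],[0,0,-0.17]],[[0,0,0],[0,0,-0.17]],[[0,0,0],[0,0,-0.17]],[[0,0,0],[0,0,-0.17]],[[0,0,0],[0,0,-0.17]],[[0,0,0],[0,0,0]]]'
cat > st.py <<'E'
from h import *
np.set_printoptions(precision=4,suppress=True)
import sys
o=bot.get_obs(); M=R.from_quat(o["tool_rot"]).as_matrix()
y=1.67; c,s=np.cos(y),np.sin(y); D=np.array([[c,s,0],[s,-c,0],[0,0,-1.]])
print(o["clock"],o["eef_pos"],o["joint_pos"],o["ft_force"],"turn",R.from_matrix(M.T@D).as_rotvec())
bar=np.array([.531,.2145]); ex=np.array([.995,.1]); foot=bar+ex*.1203
# bar centre implied by the tip height, given contact on top, and shifts in tool axes to dial values
p=np.array(o["eef_pos"]); print("dial if touching",.64-np.arcsin(np.clip((p[2]-.011-.13)/.15,-1,1)))
for d in map(float,sys.argv[1:]):
    a=.64-d; t=np.r_[foot-ex*.15*np.cos(a),.13+.15*np.sin(a)+.011]; print(d,t,"tool shift mm",M.T@(t-p)*1e3)
E
python3 st.py 0 .2 .38 .57 .76 .95 1.14
```

```text
clock: 8.8
eef_pos: [0.4669, 0.0989, 0.3081]
tool_rot: [0.668, 0.744, 0.006, 0.003]
ft_force: [-0.4, 0.1, -1.1]
grip_width: 0.0001
grasp_force: 0.0
8.8 [0.4669 0.0989 0.3081] [0.2078 0.1636 0.1063 1.4995 0.0017 1.6702] [-0.3936  0.059  -1.0614] turn [ 0.0138 -0.0031  0.0092]
dial if touching -0.9307963267948965
0.0 [0.531  0.2145 0.2306] tool shift mm [107.6926  75.1789  78.9194]
0.2 [0.5157 0.213  0.2049] tool shift mm [107.7419  59.4279 104.3932]
0.38 [0.5065 0.212  0.1796] tool shift mm [107.7412  49.8338 129.5922]
0.57 [0.5018 0.2116 0.1515] tool shift mm [107.6943  44.773  157.5957]
0.76 [0.5025 0.2116 0.123 ] tool shift mm [107.6015  45.0918 186.0509]
0.95 [0.5086 0.2122 0.0952] tool shift mm [107.4663  50.7788 213.9337]
1.14 [0.5197 0.2134 0.0691] tool shift mm [107.2934  61.6293 240.2405]
```

```bash
python3 -m creep '[[[27,19,0],[0.014,-0.003,0.009]],[[27,19,0],[0,0,0]],[[27,19,0],[0,0,0]],[[27,18,0],[0,0,0]],[[0,0,20],[0,0,0]],[[0,0,20],[0,0,0]],[[0,0,20],[0,0,0]],[[0,0,8],[0,0,0]],[[0,0,0],[0,0,0]],[[0,0,0],[0,0,0]]]' && python3 st.py 0 .1 .2 .3 .38 .5 .6 .7 .76
```

```text
clock: 10.05
eef_pos: [0.5307, 0.2145, 0.2414]
tool_rot: [0.67, 0.742, 0.001, 0.0]
ft_force: [0.3, 0.5, 1.6]
grip_width: 0.0001
grasp_force: 0.0
10.05 [0.5307 0.2145 0.2414] [0.384  0.3819 0.2278 1.4153 0.0002 1.8537] [0.3318 0.5189 1.5901] turn [ 0.0013 -0.0006  0.0019]
dial if touching -0.09315572340642608
0.0 [0.531  0.2145 0.2306] tool shift mm [-0.0388  0.2588 10.8037]
0.1 [0.5227 0.2137 0.2181] tool shift mm [-0.0377 -8.0996 23.2517]
0.2 [0.5157 0.213  0.2049] tool shift mm [ -0.0382 -15.1735  36.4719]
0.3 [0.51   0.2124 0.191 ] tool shift mm [ -0.0404 -20.8922  50.3323]
0.38 [0.5065 0.212  0.1796] tool shift mm [ -0.0433 -24.4525  61.7886]
0.5 [0.5029 0.2117 0.1619] tool shift mm [ -0.0496 -28.0496  79.4145]
0.6 [0.5016 0.2115 0.147 ] tool shift mm [ -0.0565 -29.4168  94.3458]
0.7 [0.5017 0.2116 0.132 ] tool shift mm [ -0.0649 -29.2865 109.339 ]
0.76 [0.5025 0.2116 0.123 ] tool shift mm [ -0.0706 -28.4895 118.3022]
```

Contact is 11 mm below. I'll follow the arc to about dial 0.38 and check.

```bash
python3 -m creep '[[[0,0,10],[0,0,0]],[[0,-4,7],[0,0,0]],[[0,-4,6],[0,0,0]],[[0,-4,7],[0,0,0]],[[0,-3,7],[0,0,0]],[[0,-3,7],[0,0,0]],[[0,-3,7],[0,0,0]],[[0,-2,6],[0,0,0]],[[0,-1,5],[0,0,0]],[[0,0,0],[0,0,0]],[[0,0,0],[0,0,0]]]' && python3 st.py .38 .5 .6 .7 .76
python3 - <<'E'
from h import *
p=shot("side"); im=p["image"][220:380,180:380]; cv2.imwrite("pics/s3.png",cv2.resize(im,None,fx=3.5,fy=3.5,interpolation=cv2.INTER_CUBIC))
E
```

```text
clock: 11.42
eef_pos: [0.5043, 0.212, 0.1789]
tool_rot: [0.67, 0.742, -0.001, -0.001]
ft_force: [-4.7, -1.4, 7.8]
grip_width: 0.0001
grasp_force: 3.7
11.425 [0.5043 0.212  0.1789] [0.3969 0.3625 0.0355 1.2465 0.0017 1.8655] [-4.7487 -1.4035  7.8118] turn [-0.0031 -0.0008  0.003 ]
dial if touching 0.38451857921129823
0.38 [0.5065 0.212  0.1796] tool shift mm [-0.1401  2.1524 -0.6622]
0.5 [0.5029 0.2117 0.1619] tool shift mm [-0.1468 -1.3667 16.9794]
0.6 [0.5016 0.2115 0.147 ] tool shift mm [-0.1559 -2.6679 31.9166]
0.7 [0.5017 0.2116 0.132 ] tool shift mm [-0.1682 -2.4714 46.9091]
0.76 [0.5025 0.2116 0.123 ] tool shift mm [-0.177  -1.6348 55.8687]
```

View pics/s3.png

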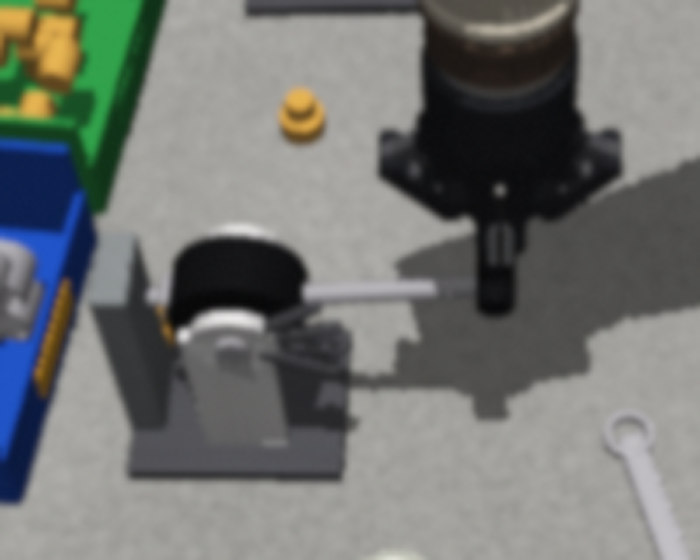

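The crop shows the fingertips resting on the crossbar at about (495,290), with the arm a little above level. I'll go on to the second click and just past it.

```bash
python3 -m creep '[[[0,0,8],[0,0,0]],[[0,-1,8],[0,0,0]],[[0,-1,8],[0,0,0]],[[0,0,8],[0,0,0]],[[0,0,8],[0,0,0]],[[0,0,8],[0,0,0]],[[0,0,8],[0,0,0]],[[0,1,7],[0,0,0]],[[0,2,7],[0,0,0]],[[0,0,0],[0,0,0]],[[0,0,0],[0,0,0]]]' && python3 st.py .95 1.0 1.05 1.1 1.14
```

```text
clock: 12.85
eef_pos: [0.505, 0.212, 0.1086]
tool_rot: [0.67, 0.742, -0.001, -0.002]
ft_force: [-5.5, 0.5, 7.4]
grip_width: -0.0
grasp_force: 3.8
12.85 [0.505  0.212  0.1086] [ 0.3965  0.4184 -0.0738  1.0822  0.0018  1.865 ] [-5.4513  0.5373  7.3838] turn [-0.004  -0.0007  0.0031]
dial if touching 0.8576116769947812
0.95 [0.5086 0.2122 0.0952] tool shift mm [-0.1291  3.6319 13.3596]
1.0 [0.511  0.2125 0.0882] tool shift mm [-0.1391  6.1256 20.4321]
1.05 [0.5138 0.2128 0.0812] tool shift mm [-0.1497  8.9697 27.3711]
1.1 [0.517  0.2131 0.0744] tool shift mm [-0.1609 12.1571 34.1592]
1.14 [0.5197 0.2134 0.0691] tool shift mm [-0.1703 14.9488 39.4697]
```

```bash
python3 -m creep '[[[0,2,6],[0,0,0]],[[0,2,7],[0,0,0]],[[0,2.5,7],[0,0,0]],[[0,3,7],[0,0,0]],[[0,1.5,3],[0,0,0]],[[0,0,0],[0,0,0]],[[0,0,0],[0,0,0]]]' && python3 st.py 1.1 1.14 && python3 -m creep '[[[0,1,2],[0,0,0]],[[0,0,0],[0,0,0]]]' && python3 -m creep '[[[0,1,2],[0,0,0]],[[0,0,0],[0,0,0]]]' && python3 st.py 1.1 1.14
```

```text
clock: 13.72
eef_pos: [0.5161, 0.2131, 0.0786]
tool_rot: [0.67, 0.742, -0.001, -0.001]
ft_force: [-5.1, -0.3, 7.3]
grip_width: -0.0
grasp_force: 3.6
13.725 [0.5161 0.2131 0.0786] [ 0.3907  0.4665 -0.0835  1.0242  0.0016  1.8593] [-5.0621 -0.2768  7.2693] turn [-0.0037 -0.0006  0.003 ]
dial if touching 1.068836141579475
1.1 [0.517  0.2131 0.0744] tool shift mm [-0.1012  0.8809  4.217 ]
1.14 [0.5197 0.2134 0.0691] tool shift mm [-0.11    3.6711  9.5284]
clock: 13.98
eef_pos: [0.5174, 0.2132, 0.0768]
tool_rot: [0.67, 0.742, -0.001, -0.001]
ft_force: [-5.8, -0.9, 8.2]
grip_width: -0.0002
grasp_force: 4.0
clock: 14.22
eef_pos: [0.5183, 0.2134, 0.0748]
tool_rot: [0.67, 0.742, -0.001, -0.001]
ft_force: [-5.5, -0.8, 8.7]
grip_width: -0.0001
grasp_force: 4.0
14.225 [0.5183 0.2134 0.0748] [ 0.3897  0.4738 -0.0827  1.0171  0.0016  1.8583] [-5.4735 -0.7803  8.7428] turn [-0.0031 -0.0007  0.0029]
dial if touching 1.0969111106077862
1.1 [0.517  0.2131 0.0744] tool shift mm [-0.1401 -1.3698  0.4197]
1.14 [0.5197 0.2134 0.0691] tool shift mm [-0.1493  1.4174  5.7326]
```

```bash
for i in 1 2; do python3 -m creep '[[[0,0.5,1],[0,0,0]],[[0,0,0],[0,0,0]]]' | grep -E 'eef|ft'; done; python3 -m creep '[[[0,0.5,1],[0,0,0]],[[0,0,0],[0,0,0]]]' | grep -E 'eef|ft'; python3 st.py 1.14
python3 - <<'E'
from h import *
np.set_printoptions(precision=4,suppress=True)
for n in ("side","wrist"):
    p=shot(n); 
    for r in vision.place_of(p,"dial_bar")[:2]: print(n,r["score"],r["position"],atz(p,r["position"],.06),depthpt(p,r["position"]))
    if n=="side": im=p["image"][240:370,180:350]; cv2.imwrite("pics/s4.png",cv2.resize(im,None,fx=4.4,fy=4.4,interpolation=cv2.INTER_CUBIC))
    else: cv2.imwrite("pics/w4.png",p["image"])
    v,u=np.mgrid[0:480,0:640]; z=p["z_map"]
    s=cv2.undistortPoints(np.stack([u.ravel(),v.ravel()],1).astype(float)[:,None],np.array(p["K"]),np.array([p["k1"],0,0,0,0]))[:,0]
    A,c=cam(p); P=(np.c_[s,np.ones(len(s))]*z.reshape(-1,1))@A.T+c
    m=(z.ravel()>0)&np.all((P>[.49,.228,.035])&(P<[.55,.26,.1]),1); q=P[m]
    if len(q): print("bar pts",len(q),np.percentile(q,[2,50,98],axis=0))
E
```

```text
eef_pos: [0.5188, 0.2134, 0.0739]
ft_force: [-5.3, -0.5, 7.3]
eef_pos: [0.5192, 0.2134, 0.0729]
ft_force: [-6.0, -1.1, 8.2]
eef_pos: [0.5197, 0.2135, 0.0719]
ft_force: [-6.5, -0.2, 8.1]
14.975 [0.5197 0.2135 0.0719] [ 0.3889  0.4793 -0.0822  1.0122  0.0015  1.8575] [-6.4664 -0.2361  8.1022] turn [-0.0033 -0.0006  0.003 ]
dial if touching 1.1190514311431021
1.14 [0.5197 0.2134 0.0691] tool shift mm [-0.1027  0.0048  2.7731]
side 0.73 [263.3, 255.3] [0.6568 0.0519 0.06  ] [0.6659 0.0215 0.0185]
side 0.59 [311.9, 322.3] [0.5263 0.2133 0.06  ] [0.5252 0.2203 0.0726]
bar pts 98 [[0.5065 0.2287 0.0552]
 [0.5165 0.2388 0.0685]
 [0.526  0.2431 0.0734]]
wrist 0.86 [320.9, 297.5] [0.5197 0.2156 0.06  ] [0.5187 0.2246 0.0769]
bar pts 1922 [[0.5062 0.2285 0.0561]
 [0.5163 0.2385 0.0694]
 [0.5265 0.2446 0.0724]]
```

View pics/s4.png

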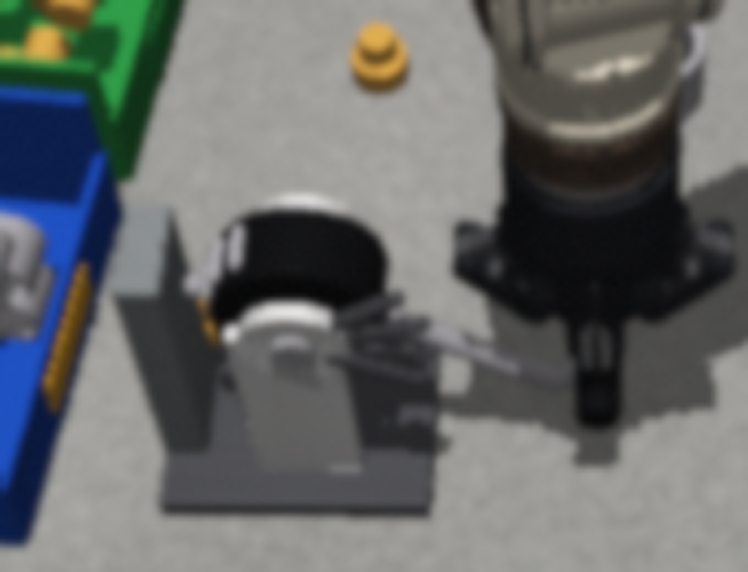

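View pics/w4.png

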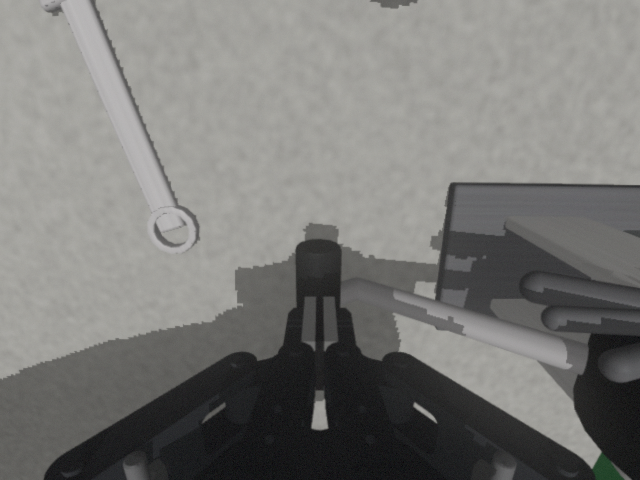

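The bar top is at about 0.0724 (wrist) and 0.0734 (side), and the tip is at 0.0719, so the dial is near 1.12. I need about 2.5 mm more.

```bash
for i in 1; do python3 -m creep '[[[0,0.5,1],[0,0,0]],[[0,0,0],[0,0,0]]]' | grep -E 'eef|ft'; done; python3 -m creep '[[[0,0.5,1],[0,0,0]],[[0,0,0],[0,0,0]]]' | grep -E 'eef|ft';  python3 -m creep '[[[0,0.3,0.6],[0,0,0]],[[0,0,0],[0,0,0]],[[0,0,0],[0,0,0]]]' | grep -E 'eef|ft'; python3 st.py 1.14
python3 - <<'E'
from h import *
np.set_printoptions(precision=4,suppress=True)
F=[]; 
for n in ("side","wrist","side","wrist"):
    p=shot(n); F.append(p["obs"]["ft_force"])
    v,u=np.mgrid[0:480,0:640]; z=p["z_map"]
    s=cv2.undistortPoints(np.stack([u.ravel(),v.ravel()],1).astype(float)[:,None],np.array(p["K"]),np.array([p["k1"],0,0,0,0]))[:,0]
    A,c=cam(p); P=(np.c_[s,np.ones(len(s))]*z.reshape(-1,1))@A.T+c
    m=(z.ravel()>0)&np.all((P>[.49,.228,.035])&(P<[.55,.26,.1]),1); q=P[m]
    print(n,len(q),np.percentile(q,[2,50,98],axis=0)[:,[0,2]].ravel())
    if n=="wrist":
        # rib on cheek vs arm: crown of bright arm and ribs near y>.26
        m=(z.ravel()>0)&np.all((P>[.55,.2,.03])&(P<[.6,.228,.14]),1); q=P[m]
        if len(q)>20: print("arm fit slope",np.polyfit(q[:,0],q[:,2],1),len(q))
print(np.mean(F,0))
E
```

```text
eef_pos: [0.5203, 0.2136, 0.0709]
ft_force: [-6.5, -0.3, 7.8]
eef_pos: [0.5207, 0.2136, 0.0699]
ft_force: [-5.7, -0.5, 8.4]
eef_pos: [0.521, 0.2136, 0.0693]
ft_force: [-6.0, -1.2, 8.6]
16.05 [0.521  0.2136 0.0693] [ 0.3883  0.4841 -0.0818  1.0079  0.0015  1.8569] [-5.9637 -1.2181  8.6415] turn [-0.0033 -0.0006  0.003 ]
dial if touching 1.1381951136837865
1.14 [0.5197 0.2134 0.0691] tool shift mm [-0.1029 -1.2696  0.2418]
side 107 [0.507  0.0519 0.5172 0.0657 0.5281 0.0727]
wrist 1939 [0.5075 0.0535 0.5177 0.0668 0.5279 0.0698]
arm fit slope [-0.5965  0.4348] 5447
side 106 [0.507  0.0514 0.5175 0.0656 0.528  0.0718]
wrist 1939 [0.5075 0.0537 0.5176 0.0668 0.5279 0.0698]
arm fit slope [-0.5946  0.4337] 5440
[-5.7685 -0.6697  8.1826]
```

```bash
python3 -c "
from workcell import workorder; print(workorder.job_done())"
```

```text
the job is handed in; nothing more can be done
None
```

I pressed the nozzle cap to its bottom stop and let it up, then handed the job in with the arm holding the dial at about 1.14 rad (third click), computed from the fingertip height since there is no direct dial reading; nothing on the bench was touched.

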